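# Put the microscope spares back in their tray

## Task

Put the microscope spares back in the accessory tray, each in the holder made for it: the black filter cube in the square pocket, the objective in its screw case upright in the tall round cup, the flat black dust cap in the shallow round recess, and the hex driver lying lengthwise in the long trough (either way round). Set the objective case down gently, do not drop it. The tally counter and the marker pen do not belong in the tray: leave them where they are.

Things in the scene. Friction and masses are not known exactly. Their poses are not given: they have to be found in the camera images.
- cube_mid (a point): Filter cube: plain black cube 34 x 34 mm, 34 mm tall, loose, about 60 g. The point is at its centre, 17 mm above its underside; x and y are square to its side faces, z up.
- objective_mid (a point): Microscope objective in its screw case: upright round case with a clear body (36 mm diameter, 48 mm tall) under a black screw cap (38 mm diameter, 16 mm tall), 64 mm tall in all, loose, about 130 g. The point is on its axis half-way up, 32 mm above its underside; z up.
- cap_mid (a point): Dust cap: flat black round disc, 41 mm diameter, 10 mm tall, loose, about 15 g. The point is at its centre, 5 mm above its underside; z up.
- driver_handle (a point): Hex driver lying flat: handle 74 mm long, 20 mm wide, 21 mm tall, with a thin steel shaft; 165 mm long in all, loose, about 50 g, balanced at the handle. The point is the centre of the handle, 10.5 mm above its underside; y runs along the tool from shaft to handle end, x across it, z up. The middle of the tool's whole length lies 45 mm from this point in the -y direction.
- cube_place (a point): Square pocket for the filter cube: in a holder block 15 mm tall, 54 x 54 mm, 12 mm deep. The point is the centre of the pocket's floor, 6 mm above the worktop; x runs along the row of holders, y across the row, z up. Grey plastic, fixed in the tray. Cube, objective and cap holders (78 x 78 mm each) stand in a row in any order, 80 mm apart; the trough runs alongside, 83 mm off.
- objective_place (a point): Tall round cup for the objective case: a round collar on a 78 x 78 mm base, 64 mm outer and 56 mm inner diameter, rim 22 mm above its floor. The point is the centre of the cup's floor, 8 mm above the worktop; axes as for the square pocket. Grey plastic, fixed in the tray. 
- cap_place (a point): Shallow round recess for the dust cap: in a holder block 12 mm tall, 60 mm diameter, only 4 mm deep, so that the cap stands 6 mm proud. The point is the centre of the recess's floor, 11 mm above the worktop; axes as for the square pocket. Grey plastic, fixed in the tray. 
- driver_place (a point): Long trough for the hex driver: in a block 238 x 60 mm, 11 mm tall, inside 188 mm long and 40 mm wide, 8 mm deep. The point is the centre of the trough's floor, 6 mm above the worktop; x runs along the trough (and along the row of the other holders), y across it, z up. Grey plastic, fixed in the tray. The tray is of bare sheet metal, 252 x 162 mm with an 8 mm lip.
- counter_mid (a point): Tally counter: light grey round drum, 45 mm diameter, 24 mm tall, loose. Look-alike, to be left alone. The point is at its centre, 12 mm above its underside.
- marker_mid (a point): Marker pen lying flat: 135 mm long (along its y axis), 16 mm thick, loose. Look-alike of the hex driver, to be left alone. The point is at its middle, 8 mm above its underside.
Mind the look-alikes: they are no part of the job. Leave any blue or yellow look-alike of the part that bears cube_place alone.

How it is judged:
At the end, for the whole second after the job is handed in: Cube, objective case and cap stand on the floors of their own pockets (within 16, 13, 14 mm of centre, 4 mm in height, 0.15 rad of upright); the driver lies in the trough (13 mm across, 15 mm along, 0.2 rad of centred, either way round); counter and marker within 25 mm of their starts (horizontal distance between cube_mid and cube_place below 0.016 m and z of cube_mid in the frame of cube_place between 0.013 and 0.021 m and angle between each of cube_mid, objective_mid, cap_mid's own z axis and vertical below 0.15 rad and horizontal distance between objective_mid and objective_place below 0.013 m and z of objective_mid in the frame of objective_place between 0.028 and 0.036 m and horizontal distance between cap_mid and cap_place below 0.014 m and z of cap_mid in the frame of cap_place between 0.001 and 0.009 m and (x of driver_handle in the frame of driver_place between 0.03 and 0.06 m or x of driver_handle in the frame of driver_place between -0.06 and -0.03 m) and y of driver_handle in the frame of driver_place between -0.013 and 0.013 m and z of driver_handle in the frame of driver_place between 0.006 and 0.0155 m and angle between the y axis of driver_handle and the x axis of driver_place, either way round below 0.2 rad and distance of each of counter_mid, marker_mid from where it was at the start of the episode below 0.025 m); the robot touches nothing.
It fails at once if the objective case is dropped into the holder (it falls more than about 25 mm) (distance between objective_mid and objective_place below 0.09 m and linear speed of objective above 0.7 m/s).
It fails at once if the tally counter or the marker pen is pushed or carried more than 40 mm from where it was (distance of any of counter_mid, marker_mid from where it was at the start of the episode above 0.04 m).
It also fails if it takes over 120 s, if anything falls off the work surface, if the arm or the gripper's body presses on something with over 40 N, if the wrist force passes 120 N, or if a joint passes its speed limit or range.

## Robot

A 6-joint arm with a two-finger parallel gripper is mounted at the origin on a cart in front of the work surface, level with it; the furniture and walls round the work are solid. World frame = base frame: x ahead of the robot, y to its left, z up, the work surface at z = 0. Lengths are in m, angles in rad, forces in N, time in s.
With the tool pointing down it reaches from about 0.275 to 1 m from the base axis. Payload 8.4 kg.
Tool frame: the origin (TCP) lies midway between the tips of the shut fingers; the grasp point (between the pads) lies 19 mm behind it; z points along the fingers, y is the line along which they close (so a half turn about z gives the same grasp; the last joint's range is limited). The gripper opens to 85 mm and grips with 20 to 120 N. Pads are 22 mm wide; open, the fingers measure 114 mm over their backs; the gripper's body (76 mm by 85 mm) begins 54 mm behind the grasp point. The pads swing forward as they close: fully open they stand 13 mm farther back than shut.
Start: joints at [-1.22, 0.353, 1.633, -0, 1.155, -0.002], TCP at [0.216, -0.587, 0.231] pointing down, gripper open.
Joint ranges: [-2.63, 2.63], [-0.92, 2.1], [0.06, 2.66], [-1.3, 4.44], [0, 2.69], [-3.02, 3.02]. Speed limits (rad/s): [2.22, 2.22, 2.79, 3.14, 3.14, 3.14].

## Interface

Orientations are given as a unit quaternion [x, y, z, w].
In Python, from rig import bot gives the robot as it stands.
- The arm moves only by the shell command python3 -m creep 'ROWS' [FORCE]. ROWS is JSON, a list of rows, each a list of 3 entries, a list of its own where there are three numbers: the turn, a rotation vector about the tool's x, y, z normalised to -1 to 1, where 1 is pi/2 rad, then the shift along the tool's x, y, z normalised to -1 to 1, where 1 is 200 mm, then the opening, from -1 (shut) to 1 (fully open). In form: [[[ax, ay, az], [tx, ty, tz], grip], ...]. A call has 1 to 12 rows; each row is the pose to reach, as a shift and turn from the pose commanded when the call began, along the tool's axes at that moment; what a row does not reach only later rows make up. A row lasts 1/12 s, in which the tool goes at most 41.7 mm and 7.16 degrees, less where a joint would pass 70% of its speed; a pose out of reach is approached as far as the arm can. A call with a number of a shift or a turn outside -1 to 1 is refused whole. A call with a gripper value outside its range is refused whole. The fingers move at their own pace and stop on an object; FORCE is the grip in N (left out, the last holds). Time passes only in rows, so rows that repeat a pose let the fingers close. It gives the time, the measured TCP pose, the force, the opening and the grip force at its end, in the units of the state.
- bot.observe(): the state, without advancing time (a new reading comes with each control period).
- bot.capture(name): name is "scene" or "top" or "wrist"; returns the picture (480x640x3 uint8, red, green, blue); there is no depth.
- bot.calibration(name): a dict with "fx", "fy", "cx", "cy" (pixels), "position" and "rotation" of the camera in the world; the wrist camera has in their place "mount" (4x4, takes a point from camera to tool coordinates, whose origin is the TCP and whose axes are the flange's). Camera axes: x right, y up, looking along -z (the intrinsics and any distortion apply to the point x, -y, -z); pixel columns grow to the right and rows downward; lengths in m; the calibration is good to about 2 mm. A picture is of the moment at which its call begins: read the wrist's pose just before it. calibration takes no time and is no camera call.
- bot.sign_off(): hands the job in; it is judged then, once.
The state is a dict: "clock": time; "joint_positions": joint angles; "dq": joint speeds; "effort": joint torques, N m; "tcp_pos": TCP position; "eef_rot": TCP orientation; "contact_force": force on the tool from outside, world axes, zero at the start; "torque": the same for the moment, N m; "width": finger opening in m; "gripper_force": force on a finger pad.
Only numpy, scipy, OpenCV 4.12 (cv2) and the standard library are available. Lean on these libraries where they do the work, as an engineer would, in place of code of your own. Each camera call takes 0.05 s, during which the arm holds its last target. There are 200 camera calls.

## Working session

There is one attempt and no reset: what is moved stays moved. The work goes in short steps, Python scripts to look and compute and a shell command to move; the robot and the scene stay as the last step left them, time stands still between calls to the robot, and variables do not carry over. Pictures are saved under pics/ and viewed, at most 14 in all, crops included, and the job is handed in when it is done.

```bash
ls; mkdir -p pics; python3 - <<'E'
from rig import bot
import cv2,json
s=bot.observe(); print(s)
for n in("scene","top"):
    cv2.imwrite(f"pics/{n}0.png",bot.capture(n)[:,:,::-1]); print(bot.calibration(n))
print(bot.calibration("wrist"))
E
```

```text
pics
{'clock': 0.0, 'joint_positions': array([-1.22039594e+00,  3.53658271e-01,  1.63414518e+00,  2.37337119e-05,
        1.15516327e+00, -2.37558820e-03]), 'dq': array([-0.00111046,  0.0001694 , -0.00037611, -0.00262083,  0.00117452,
       -0.00060459]), 'effort': array([-6.74150033e-04, -6.05266142e+01, -3.42068052e+01, -2.12743163e-05,
        9.38176032e-03,  8.10760184e-05]), 'tcp_pos': array([ 0.21579978, -0.58606071,  0.23055062]), 'eef_rot': array([ 9.84484540e-01,  1.75469992e-01, -1.08261083e-04, -6.78539801e-04]), 'contact_force': array([ 0.50540081,  0.13230002, -0.23174161]), 'torque': array([-0.02488542, -0.02558427, -0.02419479]), 'gripper_force': 0.0, 'width': 0.08540308470226571}
{'fx': 457.24562907733514, 'fy': 457.24562907733514, 'cx': 318.4189597053904, 'cy': 241.57609908341246, 'position': array([-0.08611399,  0.50409757,  0.6865706 ]), 'rotation': array([-0.18550148,  0.40759482,  0.82172724, -0.35244858])}
{'fx': 483.89113857210924, 'fy': 483.89113857210924, 'cx': 320.9864300814222, 'cy': 236.7903816316238, 'position': array([ 0.37310549, -0.0816048 ,  1.16853601]), 'rotation': array([ 0.05419026, -0.0388871 , -0.69685546,  0.71410341])}
{'fx': 361.9443652560478, 'fy': 361.9443652560478, 'cx': 317.05369957858386, 'cy': 242.6691062715048, 'mount': array([[-2.83884202e-04,  9.57753290e-01,  2.87590950e-01,
         7.36723695e-02],
       [ 9.99999686e-01,  4.84809895e-04, -6.27433371e-04,
         2.39776567e-04],
       [-7.40353313e-04,  2.87590681e-01, -9.57753127e-01,
        -1.42551998e-01],
       [ 0.00000000e+00,  0.00000000e+00,  0.00000000e+00,
         1.00000000e+00]])}
```

View pics/top0.png

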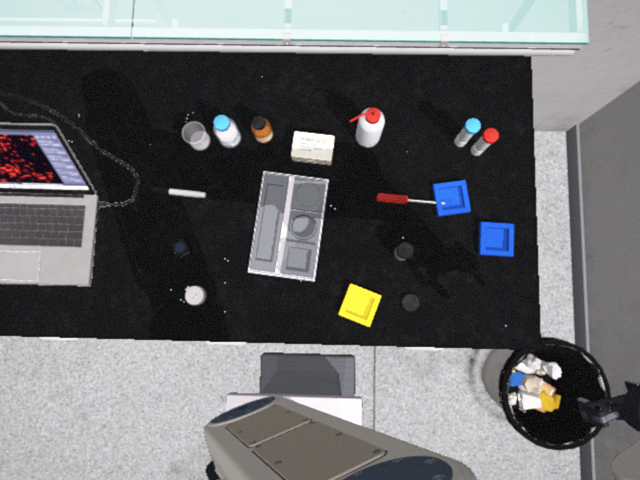

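View pics/scene0.png

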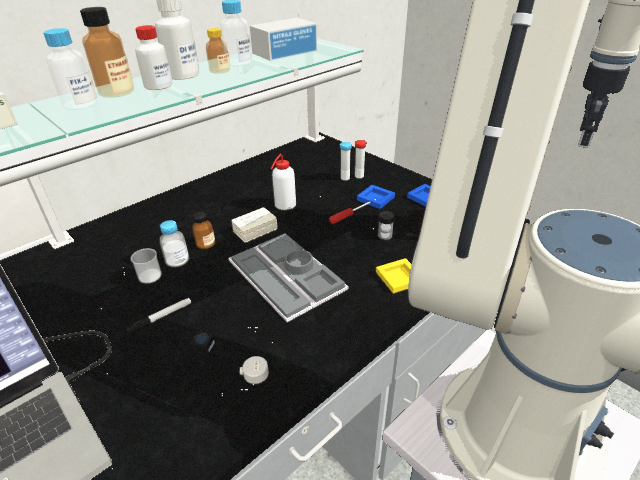

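Top: objective (403,252), cap (411,302), driver (392,198) with its shaft towards the blue block, something dark at (181,248) that should be the cube, tray with the trough at left, then recess (310,193), cup (303,226), square (297,260). I'll enlarge these, brightened.

```bash
cat > h.py <<'E'
import numpy as np, cv2
from rig import bot
from scipy.spatial.transform import Rotation as R
def cam(name,s=None):
    c=bot.calibration(name)
    if name!="wrist":
        return c,R.from_quat(c['rotation']).as_matrix(),np.array(c['position'])
    s=s or bot.observe(); Rt=R.from_quat(s['eef_rot']).as_matrix(); M=np.array(c['mount'])
    return c,Rt@M[:3,:3],np.array(s['tcp_pos'])+Rt@M[:3,3]
def ray(k,u,v,z):
    c,Rm,p=k
    d=Rm@np.array([(u-c['cx'])/c['fx'],-(v-c['cy'])/c['fy'],-1]); return p+d*(z-p[2])/d[2]
def pix(k,P):
    c,Rm,p=k; q=Rm.T@(np.array(P)-p); return c['cx']-c['fx']*q[0]/q[2], c['cy']+c['fy']*q[1]/q[2]
def crop(im,x,y,w,h,f,g=1.0):
    a=im[y:y+h,x:x+w,::-1]; a=cv2.resize(a,None,fx=f,fy=f,interpolation=cv2.INTER_CUBIC)
    return (255*(a/255.)**g).astype('uint8')
E
python3 - <<'E'
from h import *
im=cv2.imread("pics/top0.png")[:,:,::-1]
a=crop(im,150,170,100,150,4,.45); b=crop(im,370,170,100,150,4,.45)
cv2.imwrite("pics/c1.png",np.hstack([a,b]))
cv2.imwrite("pics/c2.png",crop(im,235,160,110,130,4,.7))
E
```

```text
(no output)
```

View pics/c1.png

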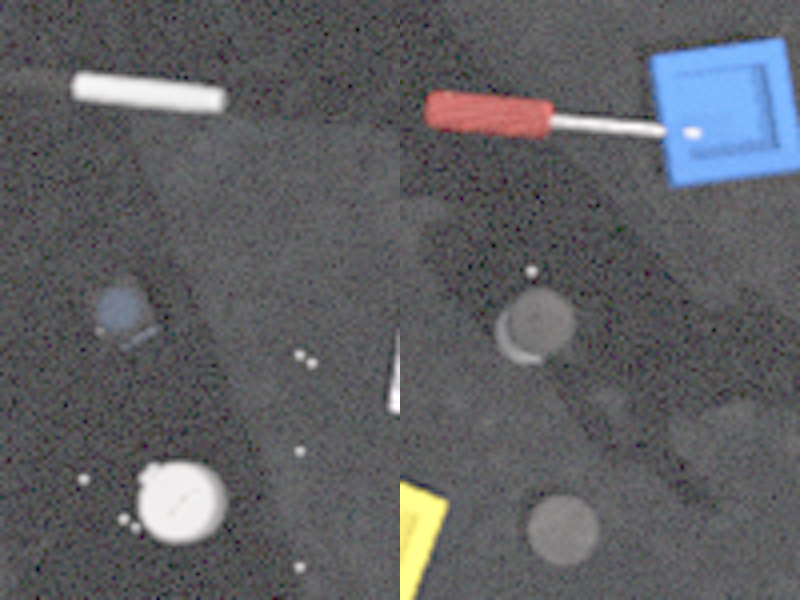

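View pics/c2.png

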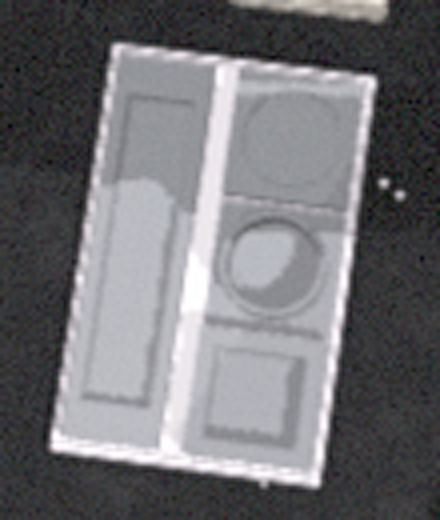

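Tray: recess (308,195), cup rim (302.5,226), square (299,259), trough centre (270,222). Driver lies straight with shaft tip at about (445,203), over the blue block's edge. Cube is faint at about (180,248).

```bash
python3 - <<'E'
from h import *
k=cam("top")
def c1(x,y,r=0): return (150+x/4,170+y/4) if not r else (370+(x-400)/4,170+y/4)
def c2(x,y): return 235+x/4,160+y/4
L={'recess':(c2(293,140),.012),'cup':(c2(270,265),.030),'sqtop':(c2(258,392),.015),
'tr1':(c2(128,97),.011),'tr2':(c2(195,100),.011),'tr3':(c2(85,398),.011),'tr4':(c2(150,402),.011),
't1':(c2(112,45),.008),'t2':(c2(375,75),.008),'t3':(c2(322,485),.008),'t4':(c2(52,450),.008),
'cube':(c1(122,308),.034),'counter':(c1(180,503),.024),'mk1':(c1(75,86),.008),'mk2':(c1(224,100),.008),
'h1':(c1(427,110,1),.0105),'h2':(c1(553,119,1),.0105),'tip':(c1(700,132,1),.0105),
'obj':(c1(541,322,1),.064),'cap':(c1(563,529,1),.010)}
for n,(u,z) in L.items():
    p=ray(k,*u,z); print(n,np.round(p,4),'r %.3f'%np.hypot(p[0],p[1]))
E
```

```text
recess [ 0.6282 -0.0208  0.012 ] r 0.629
cup [ 0.548  -0.0103  0.03  ] r 0.548
sqtop [ 0.4733 -0.0045  0.015 ] r 0.473
tr1 [0.6532 0.0813 0.011 ] r 0.658
tr2 [0.6521 0.0401 0.011 ] r 0.653
tr3 [0.4675 0.0998 0.011 ] r 0.478
tr4 [0.466  0.0605 0.011 ] r 0.470
t1 [0.6865 0.093  0.008 ] r 0.693
t2 [ 0.6709 -0.0698  0.008 ] r 0.675
t3 [ 0.4191 -0.0441  0.008 ] r 0.421
t4 [0.436  0.1187 0.008 ] r 0.452
cube [0.491  0.2777 0.034 ] r 0.564
counter [0.3772 0.239  0.024 ] r 0.447
mk1 [0.6305 0.3239 0.008 ] r 0.709
mk2 [0.6237 0.2311 0.008 ] r 0.665
h1 [ 0.6259 -0.1878  0.0105] r 0.653
h2 [ 0.6219 -0.2642  0.0105] r 0.676
tip [ 0.6158 -0.353   0.0105] r 0.710
obj [ 0.492  -0.2492  0.064 ] r 0.552
cap [ 0.3751 -0.2707  0.01  ] r 0.463
```

```bash
cat >> h.py <<'E'
def yaw(s): 
    x=R.from_quat(s['eef_rot']).as_matrix()[:,0]; return np.arctan2(x[1],x[0])
def go(P,close=None,s=None):
    """numbers for a move to P with closing line at angle close (rad, mod pi)"""
    s=s or bot.observe(); Rm=R.from_quat(s['eef_rot']).as_matrix()
    t=Rm.T@(np.array(P)-s['tcp_pos'])/.2
    d=0
    if close is not None: d=(close-(yaw(s)-np.pi/2)+np.pi/2)%np.pi-np.pi/2
    want=Rm[:,2]; 
    tilt=Rm.T@np.cross(want,[0,0,-1.])
    print('shift',np.round(t,3),'turn z',np.round(-d/(np.pi/2),3),'tilt fix xy',np.round(tilt[:2]/(np.pi/2),4),'yaw',round(yaw(s),3),'j6',round(s['joint_positions'][5],2),'tcp',np.round(s['tcp_pos'],4))
E
python3 -c "
from h import *
go([.375,-.271,.2],-.1+np.pi/2)"
```

```text
shift [ 1.291 -1.203  0.155] turn z 0.288 tilt fix xy [-0.0008  0.    ] yaw 0.353 j6 -0.0 tcp [ 0.2158 -0.5861  0.2306]
```

```bash
python3 -m creep '[[[0,0,0.288],[1,-1,0.1],1],[[0,0,0.288],[1,-1,0.1],1],[[0,0,0.288],[1,-1,0.1],1],[[0,0,0.288],[1,-1,0.1],1],[[0,0,0.288],[1,-1,0.1],1],[[0,0,0.288],[1,-1,0.1],1],[[0,0,0.288],[1,-1,0.1],1],[[0,0,0.288],[1,-1,0.1],1],[[0,0,0.288],[1,-1,0.1],1]]' 40; python3 - <<'E'
from h import *
go([.375,-.271,.2],-.1+np.pi/2)
s=bot.observe(); cv2.imwrite("pics/w1.png",crop(bot.capture("wrist"),0,0,640,480,1,.5))
k=cam("wrist",s)
for n,P in dict(cap=(.375,-.271,.01),obj=(.492,-.249,.064),h=(.624,-.226,.0105)).items(): print(n,np.round(pix(k,P)))
E
```

```text
clock: 0.85
tcp_pos: [0.335, -0.3283, 0.2112]
eef_rot: [0.999, -0.048, -0.0, -0.0]
contact_force: [0.4, -0.0, -0.1]
width: 0.0854
gripper_force: 0.0
shift [ 0.172 -0.304  0.056] turn z 0.002 tilt fix xy [-0.0001  0.0002] yaw -0.096 j6 0.89 tcp [ 0.335  -0.3283  0.2112]
cap [252. 178.]
obj [184.  23.]
h [ 143. -152.]
```

View pics/w1.png

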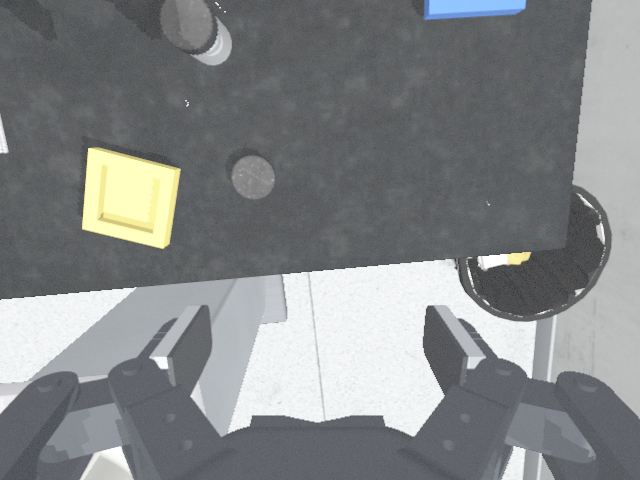

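The wrist view shows the cap at (253,176), predicted (252,178), and the objective top at (187,22), predicted (184,23). Both agree to 1–2 mm. The yellow block is left of the cap and the fingers are clear of it.

```bash
python3 - <<'E'
from h import *
k=cam("wrist"); print(ray(k,253,176,.01),ray(k,187,22,.064)); 
# yellow block extents
for p in [(88,149),(181,168),(166,247),(83,231)]: print(ray(k,*p,.015))
go([.376,-.271,.0],-.1+np.pi/2)
E
```

```text
[ 0.37649328 -0.27337675  0.01      ] [ 0.49267103 -0.25289506  0.064     ]
[ 0.4155781 -0.1289987  0.015    ]
[ 0.39065045 -0.20943509  0.015     ]
[ 0.31707384 -0.17915742  0.015     ]
[ 0.34089742 -0.10275359  0.015     ]
shift [ 0.177 -0.312  1.057] turn z 0.002 tilt fix xy [0.0002 0.    ] yaw -0.098 j6 0.89 tcp [ 0.3348 -0.3295  0.2113]
```

```bash
python3 -m creep '[[[0,0,0],[0.177,-0.307,0.3],0.4],[[0,0,0],[0.177,-0.307,0.3],0.4],[[0,0,0],[0.177,-0.307,0.3],0.4],[[0,0,0],[0.177,-0.307,0.8],0.4],[[0,0,0],[0.177,-0.307,0.8],0.4],[[0,0,0],[0.177,-0.307,0.8],0.4],[[0,0,0],[0.177,-0.307,0.8],0.4]]'; python3 - <<'E'
from h import *
go([.376,-.272,-.001],-.1+np.pi/2)
s=bot.observe(); cv2.imwrite("pics/w2.png",crop(bot.capture("wrist"),80,100,480,380,1.5,.5))
E
```

```text
clock: 1.48
tcp_pos: [0.3734, -0.2718, 0.0479]
eef_rot: [0.999, -0.05, -0.003, -0.002]
contact_force: [-0.5, 0.2, -0.5]
width: 0.0598
gripper_force: 0.0
shift [0.015 0.001 0.244] turn z -0.0 tilt fix xy [-0.002   0.0037] yaw -0.101 j6 1.04 tcp [ 0.3734 -0.2718  0.0479]
```

View pics/w2.png

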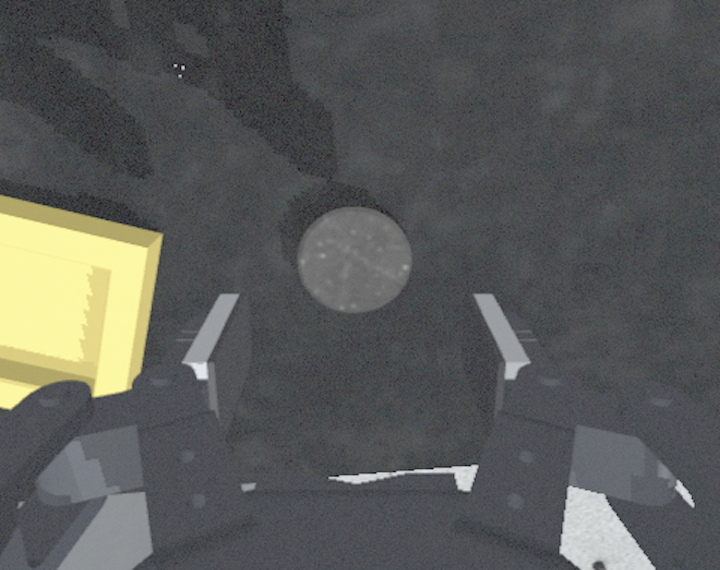

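The cap is centred laterally between the fingers, at (317,273) in full-frame pixels, clear of the yellow block. Descend and close.

```bash
python3 -m creep '[[[0,0,0],[0.005,0,0.15],0.4],[[0,0,0],[0.005,0,0.255],0.4],[[0,0,0],[0.005,0,0.255],0.4],[[0,0,0],[0.005,0,0.255],0.4],[[0,0,0],[0.005,0,0.255],-0.2],[[0,0,0],[0.005,0,0.255],-0.2],[[0,0,0],[0.005,0,0.255],-0.2],[[0,0,0],[0.005,0,0.255],-0.2],[[0,0,0],[0.005,0,0.255],-0.2],[[0,0,0],[0.005,0,0.255],-0.2]]' 30; python3 -c "
from h import *
ray(cam('top'),0,0,0);go([.628,-.02,.15],-.1+np.pi/2)"
```

```text
clock: 2.37
tcp_pos: [0.3779, -0.2733, 0.0023]
eef_rot: [0.999, -0.05, 0.001, 0.001]
contact_force: [-1.5, -1.0, 6.2]
width: 0.0392
gripper_force: 29.3
shift [ 1.121 -1.383 -0.738] turn z 0.0 tilt fix xy [ 0.0012 -0.0017] yaw -0.099 j6 1.04 tcp [ 0.3779 -0.2733  0.0023]
```

Gripped, but the tips touch the worktop. Regrasp 4 mm higher so the fingers clear the recess rim.

```bash
python3 -m creep '[[[0,0,0],[0,0,0],0.2],[[0,0,0],[0,0,0],0.2],[[0,0,0],[0,0,-0.022],0.2],[[0,0,0],[0,0,-0.022],0.2],[[0,0,0],[0,0,-0.022],-0.2],[[0,0,0],[0,0,-0.022],-0.2],[[0,0,0],[0,0,-0.022],-0.2],[[0,0,0],[0,0,-0.022],-0.2],[[0,0,0],[0,0,-0.022],-0.2]]' 30;  python3 -m creep '[[[0,0,0],[0,0,-0.3],-0.2],[[0,0,0],[0,0,-0.6],-0.2],[[0,0,0],[0,0,-0.6],-0.2],[[0,0,0],[0,0,-0.6],-0.2]]';python3 -c "
from h import *
go([.628,-.02,.124],-.1+np.pi/2)"
```

```text
clock: 3.12
tcp_pos: [0.3772, -0.2725, 0.0054]
eef_rot: [0.999, -0.05, 0.0, 0.0]
contact_force: [-1.1, 1.7, 14.0]
width: 0.0384
gripper_force: 28.5
clock: 3.45
tcp_pos: [0.38, -0.2745, 0.1306]
eef_rot: [0.999, -0.05, 0.004, 0.003]
contact_force: [1.4, -1.3, -0.1]
width: 0.0382
gripper_force: 30.1
shift [ 1.107 -1.39   0.035] turn z 0.0 tilt fix xy [ 0.0029 -0.005 ] yaw -0.1 j6 1.04 tcp [ 0.38   -0.2745  0.1306]
```

```bash
python3 -m creep '[[[0,0,0],[0,0,0],-0.2],[[0,0,0],[0,0,0],-0.2],[[0,0,0],[0,0,0],-0.2]]';python3 - <<'E'
from h import *
go([.628,-.02,.13],-.1+np.pi/2)
cv2.imwrite("pics/w3.png",crop(bot.capture("wrist"),160,200,320,280,2,.5))
E
```

```text
clock: 3.7
tcp_pos: [0.376, -0.2716, 0.1235]
eef_rot: [0.999, -0.05, -0.001, -0.001]
contact_force: [0.4, -0.5, -0.4]
width: 0.0384
gripper_force: 30.1
shift [ 1.129 -1.377 -0.033] turn z 0.0 tilt fix xy [-0.0008  0.0013] yaw -0.1 j6 1.04 tcp [ 0.376  -0.2716  0.1235]
```

View pics/w3.png

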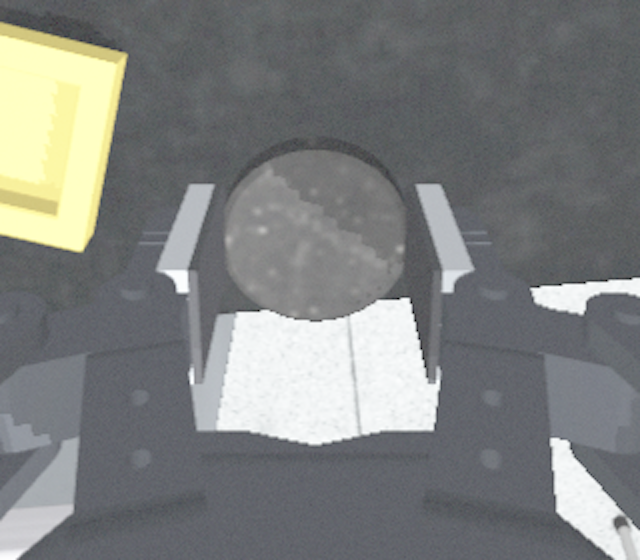

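The cap is held level between the pads, centred at full-frame (317,317).

```bash
python3 - <<'E'
from h import *
s=bot.observe();k=cam("wrist",s)
for dz in(-.004,.004): 
    p=ray(k,317.3,317.3,s['tcp_pos'][2]+dz); print(p-s['tcp_pos'])
a=pix(k,s['tcp_pos']);print(a)
E
python3 -m creep '[[[0,0,0],[0.8,-1,-0.05],-0.2],[[0,0,0],[0.8,-1,-0.05],-0.2],[[0,0,0],[0.8,-1,-0.05],-0.2],[[0,0,0],[0.8,-1,-0.05],-0.2],[[0,0,0],[0.8,-1,-0.05],-0.2],[[0,0,0],[0.8,-1,-0.05],-0.2],[[0,0,0],[0.8,-1,-0.05],-0.2],[[0,0,0],[0.8,-1,-0.05],-0.2],[[0,0,0],[0.8,-1,-0.05],-0.2],[[0,0,0],[0.8,-1,-0.05],-0.2]]'; python3 -c "
from h import *
go([.6284,-.020,.1],-.1+np.pi/2)"
```

```text
[-0.00533686  0.00026607 -0.004     ]
[-0.00101605 -0.00017125  0.004     ]
(np.float64(316.68274369736946), np.float64(310.78206573486216))
clock: 4.58
tcp_pos: [0.5542, -0.0898, 0.1335]
eef_rot: [0.999, -0.05, -0.001, -0.0]
contact_force: [0.6, 0.0, -1.0]
width: 0.0383
gripper_force: 30.2
shift [ 0.335 -0.384  0.167] turn z -0.0 tilt fix xy [0.0001 0.0018] yaw -0.1 j6 1.51 tcp [ 0.5542 -0.0898  0.1335]
```

```bash
python3 -m creep '[[[0,0,0],[0.34,-0.384,0.2],-0.2],[[0,0,0],[0.34,-0.384,0.2],-0.2],[[0,0,0],[0.34,-0.384,0.2],-0.2],[[0,0,0],[0.34,-0.384,0.35],-0.2],[[0,0,0],[0.34,-0.384,0.35],-0.2],[[0,0,0],[0.34,-0.384,0.35],-0.2],[[0,0,0],[0.34,-0.384,0.35],-0.2],[[0,0,0],[0.34,-0.384,0.35],-0.2]]'; python3 - <<'E'
from h import *
s=bot.observe();k=cam("wrist",s)
go([.6284,-.020,.017],-.1+np.pi/2,s)
im=bot.capture("wrist");a=crop(im,80,180,480,300,1.6,.6)
th=np.linspace(0,6.283,60)
pts=np.array([pix(k,(.6284+.03*np.cos(t),-.02+.03*np.sin(t),.012)) for t in th])
cv2.polylines(a,[((pts-[80,180])*1.6).astype(np.int32)],True,(0,0,255),1)
cv2.imwrite("pics/w4.png",a)
E
```

```text
clock: 5.25
tcp_pos: [0.6314, -0.0207, 0.0661]
eef_rot: [0.999, -0.051, 0.001, 0.0]
contact_force: [0.3, -0.7, 0.1]
width: 0.0381
gripper_force: 30.3
shift [-0.015 -0.002  0.245] turn z -0.001 tilt fix xy [ 0.     -0.0009] yaw -0.101 j6 1.64 tcp [ 0.6314 -0.0207  0.0661]
```

View pics/w4.png

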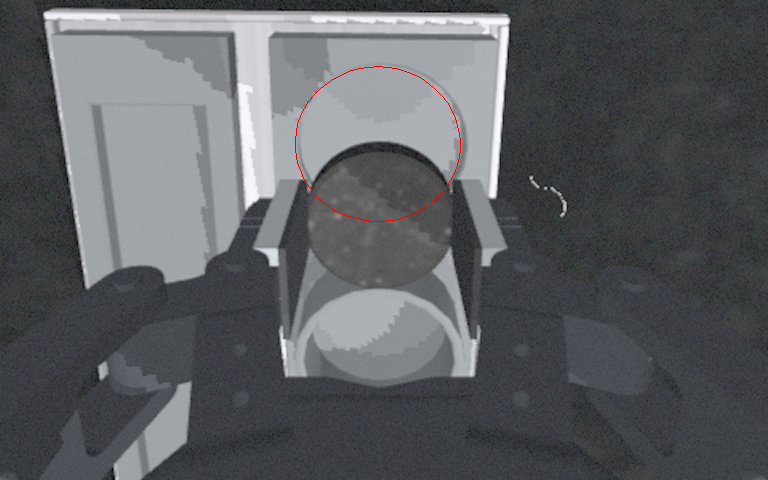

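Projected recess circle matches the real one to about 1 mm; the cap is central. Lower and release.

```bash
python3 -m creep '[[[0,0,0],[-0.005,0.003,0.1],-0.2],[[0,0,0],[-0.005,0.003,0.17],-0.2],[[0,0,0],[-0.005,0.003,0.2],-0.2],[[0,0,0],[-0.005,0.003,0.22],-0.2],[[0,0,0],[-0.005,0.003,0.235],-0.2],[[0,0,0],[-0.005,0.003,0.235],-0.2],[[0,0,0],[-0.005,0.003,0.235],-0.2]]'
```

```text
clock: 5.88
tcp_pos: [0.6305, -0.02, 0.018]
eef_rot: [0.999, -0.05, 0.0, 0.0]
contact_force: [0.2, -0.8, -0.5]
width: 0.0384
gripper_force: 30.3
```

```bash
python3 -m creep '[[[0,0,0],[-0.005,0,0.007],-0.2],[[0,0,0],[-0.005,0,0.007],-0.2],[[0,0,0],[-0.005,0,0.007],0.2],[[0,0,0],[-0.005,0,0.007],0.2],[[0,0,0],[-0.005,0,0.007],0.2],[[0,0,0],[-0.005,0,-0.1],0.2],[[0,0,0],[-0.005,0,-0.4],0.2],[[0,0,0],[-0.005,0,-0.7],0.4],[[0,0,0],[-0.005,0,-0.7],0.4],[[0,0,0],[-0.005,0,-0.7],0.4]]'; python3 - <<'E'
from h import *
s=bot.observe();k=cam("wrist",s)
im=bot.capture("wrist");cv2.imwrite("pics/w5.png",crop(im,160,220,320,240,2,.6))
print(pix(k,(.6286,-.02,.021)),pix(k,(.6286,-.02,.012)))
h=np.array([.624,-.226,.15]); go(h,np.deg2rad(-3.3),s)
E
```

```text
clock: 6.72
tcp_pos: [0.6336, -0.02, 0.1657]
eef_rot: [0.999, -0.05, 0.006, -0.0]
contact_force: [2.1, 0.4, 0.0]
width: 0.0598
gripper_force: 0.0
(np.float64(317.5259366976177), np.float64(235.9664815409414)) (np.float64(317.5189487765068), np.float64(233.22214283825923))
shift [0.054 1.03  0.079] turn z 0.973 tilt fix xy [-0.0005 -0.0073] yaw -0.1 j6 1.64 tcp [ 0.6336 -0.02    0.1657]
```

View pics/w5.png

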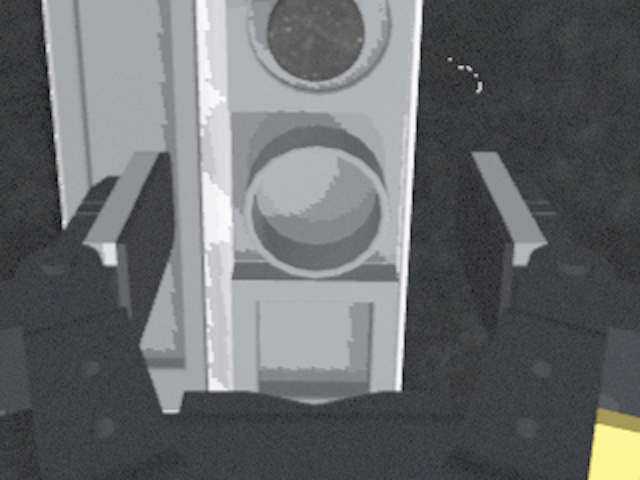

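The cap sits in the recess, centred. Next is the driver, starting with a look at its shaft by the blue block.

```bash
python3 -m creep '[[[0,0,0],[-0.4,1,0],0.4],[[0,0,0],[-0.4,1,0],0.4],[[0,0,0],[-0.4,1,0],0.4],[[0,0,0],[-0.4,1,0],0.4],[[0,0,0],[-0.4,1,0],0.4],[[0,0,0],[-0.4,1,0],0.4],[[0,0,0],[-0.4,1,0],0.4],[[0,0,0],[-0.4,1,0],0.4]]'; python3 - <<'E'
from h import *
s=bot.observe();k=cam("wrist",s)
im=bot.capture("wrist");cv2.imwrite("pics/w6raw.png",im[:,:,::-1]);cv2.imwrite("pics/w6.png",crop(im,120,60,400,300,2,.6))
for P in [(.6259,-.1878,.0105),(.6219,-.2642,.0105),(.6158,-.353,.0105),(.4925,-.251,.064)]: print(np.round(pix(k,P)))
print(s['tcp_pos'],yaw(s))
E
```

```text
clock: 7.43
tcp_pos: [0.5293, -0.2108, 0.1569]
eef_rot: [0.999, -0.051, -0.0, -0.0]
contact_force: [0.1, 0.1, 0.0]
width: 0.06
gripper_force: 0.0
[273. 106.]
[376. 101.]
[496.  96.]
[379. 291.]
[ 0.52925948 -0.2108465   0.15685024] -0.10121653492342979
```

View pics/w6.png

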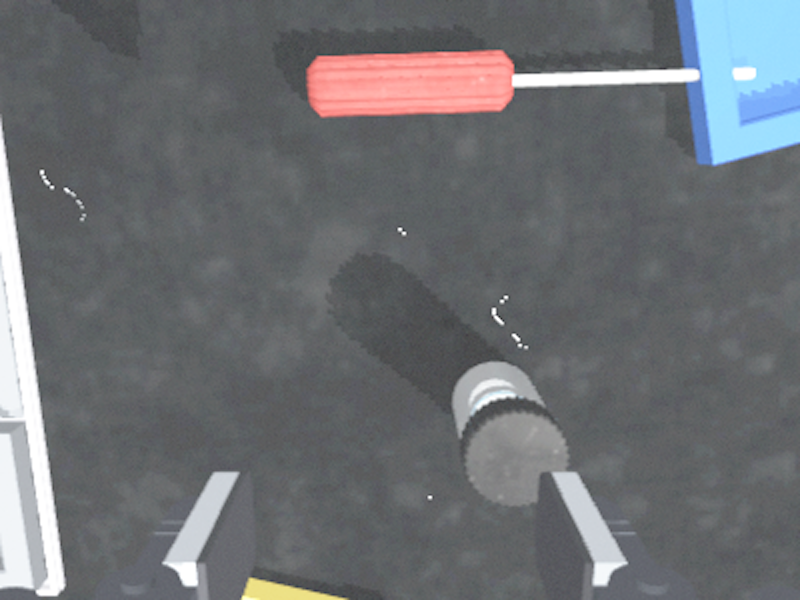

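The driver's handle runs (273,102)–(376,101) as predicted. Its shaft seems to pass through the blue wall, so I'll lift straight up gently.

```bash
python3 - <<'E'
from h import *
s=bot.observe();k=cam("wrist",s)
a=ray(k,273.5,102.5,.0105);b=ray(k,376.5,101,.0105);t=ray(k,498.5,96.5,.0105)
print(a,b,t,(a+b)/2,np.degrees(np.arctan2(*(a-t)[[1,0]])))
go([.624,-.2255,.1],np.deg2rad(-3.5),s)
E
python3 -m creep '[[[0,0,-0.5],[0.2,0,0],0.1],[[0,0,-0.5],[0.2,0,0],0.1],[[0,0,-0.5],[0.4,0,0],0.1],[[0,0,-0.9],[0.48,0.027,0],0.1],[[0,0,-0.9],[0.48,0.027,0],0.1],[[0,0,-0.9],[0.48,0.027,0],0.1],[[0,0,-0.9],[0.48,0.027,0.2],0.1],[[0,0,-0.9],[0.48,0.027,0.28],0.1],[[0,0,-0.9],[0.48,0.027,0.28],0.1],[[0,0,-0.9],[0.48,0.027,0.28],0.1],[[0,0,-0.9],[0.48,0.027,0.28],0.1],[[0,0,-0.9],[0.48,0.027,0.28],0.1]]'; python3 - <<'E'
from h import *
go([.624,-.2255,.009],np.deg2rad(-3.5))
E
```

```text
[ 0.62871303 -0.1875358   0.0105    ] [ 0.62206182 -0.26411774  0.0105    ] [ 0.61611172 -0.35449345  0.0105    ] [ 0.62538742 -0.22582677  0.0105    ] 85.68372193356768
shift [0.477 0.029 0.285] turn z 0.975 tilt fix xy [-0.0005  0.0005] yaw -0.1 j6 1.29 tcp [ 0.5297 -0.2102  0.157 ]
clock: 8.48
tcp_pos: [0.6254, -0.2236, 0.1008]
eef_rot: [0.789, 0.615, -0.0, -0.0]
contact_force: [-0.4, 0.1, -0.5]
width: 0.0466
gripper_force: 0.0
shift [-0.011 -0.004  0.459] turn z -0.118 tilt fix xy [-0.0006 -0.0003] yaw 1.324 j6 -0.1 tcp [ 0.6254 -0.2236  0.1008]
```

```bash
python3 -m creep '[[[0,0,-0.115],[-0.011,0,0.15],0.1],[[0,0,-0.115],[-0.011,0,0.3],0.1],[[0,0,-0.115],[-0.011,0,0.4],0.1],[[0,0,-0.115],[-0.011,0,0.455],0.1],[[0,0,-0.115],[-0.011,0,0.455],0.1],[[0,0,-0.115],[-0.011,0,0.455],0.1],[[0,0,-0.115],[-0.011,0,0.455],-1],[[0,0,-0.115],[-0.011,0,0.455],-1],[[0,0,-0.115],[-0.011,0,0.455],-1],[[0,0,-0.115],[-0.011,0,0.455],-1],[[0,0,-0.115],[-0.011,0,0.455],-1],[[0,0,-0.115],[-0.011,0,0.455],-1]]' 40;  python3 -m creep '[[[0,0,0],[0,0,-0.05],-1],[[0,0,0],[0,0,-0.1],-1],[[0,0,0],[0,0,-0.2],-1],[[0,0,0],[0,0,-0.4],-1],[[0,0,0],[0,0,-0.5],-1],[[0,0,0],[0,0,-0.5],-1],[[0,0,0],[0,0,-0.5],-1]]';  python3 - <<'E'
from h import *
go([.6028,.0657,.12],-.1-np.pi/2)
E
```

```text
clock: 9.48
tcp_pos: [0.6255, -0.2283, 0.0125]
eef_rot: [0.734, 0.68, 0.001, 0.001]
contact_force: [0.8, 1.6, 7.5]
width: 0.0197
gripper_force: 39.9
clock: 10.07
tcp_pos: [0.6251, -0.2285, 0.1132]
eef_rot: [0.734, 0.68, 0.001, 0.002]
contact_force: [-0.8, 0.3, -0.6]
width: 0.0192
gripper_force: 39.3
shift [ 1.458 -0.223 -0.036] turn z -0.985 tilt fix xy [0.0023 0.0007] yaw 1.495 j6 -0.28 tcp [ 0.6251 -0.2285  0.1132]
```

Driver lifted freely. Carry it to the trough with a quarter turn, handle towards the robot.

```bash
python3 -m creep '[[[0,0,0],[0.1,-0.1,-0.1],-1],[[0,0,0],[0.3,-0.3,-0.1],-1],[[0,0,-0.05],[0.5,-0.5,-0.1],-1],[[0,0,-0.1],[0.7,-0.6,-0.1],-1],[[0,0,-0.15],[0.9,-0.6,-0.1],-1],[[0,0,-0.2],[1,-0.6,-0.1],-1],[[0,0,-0.25],[1,-0.6,-0.1],-1],[[0,0,-0.3],[1,-0.6,-0.1],-1],[[0,0,-0.35],[1,-0.6,-0.1],-1],[[0,0,-0.4],[1,-0.6,-0.1],-1],[[0,0,-0.4],[1,-0.6,-0.1],-1]]';  python3 - <<'E'
from h import *
go([.516,.0747,.12],-.1-np.pi/2)
E
```

```text
clock: 10.98
tcp_pos: [0.5187, -0.0192, 0.1298]
eef_rot: [0.486, 0.874, -0.0, -0.001]
contact_force: [-0.9, 0.4, -0.2]
width: 0.0197
gripper_force: 39.3
shift [0.406 0.237 0.049] turn z -0.582 tilt fix xy [-0.0011 -0.0007] yaw 2.127 j6 -0.6 tcp [ 0.5187 -0.0192  0.1298]
```

```bash
python3 -m creep '[[[0,0,-0.1],[0.1,0.05,0],-1],[[0,0,-0.2],[0.2,0.1,0],-1],[[0,0,-0.3],[0.4,0.235,0],-1],[[0,0,-0.4],[0.405,0.237,0.05],-1],[[0,0,-0.5],[0.405,0.237,0.05],-1],[[0,0,-0.58],[0.405,0.237,0.2],-1],[[0,0,-0.58],[0.405,0.237,0.3],-1],[[0,0,-0.58],[0.405,0.237,0.3],-1],[[0,0,-0.58],[0.405,0.237,0.3],-1],[[0,0,-0.58],[0.405,0.237,0.3],-1]]';  python3 - <<'E'
from h import *
s=bot.observe(); go([.516,.0747,.016],-.1-np.pi/2,s)
im=bot.capture("top"); cv2.imwrite("pics/t2.png",crop(im,235,150,120,140,4,.8))
E
```

```text
clock: 11.82
tcp_pos: [0.5171, 0.0742, 0.0702]
eef_rot: [0.056, 0.998, -0.0, -0.001]
contact_force: [0.1, -0.5, -0.2]
width: 0.019
gripper_force: 39.4
shift [0.005 0.002 0.271] turn z -0.007 tilt fix xy [-0.0002 -0.0008] yaw 3.03 j6 -1.32 tcp [0.5171 0.0742 0.0702]
```

View pics/t2.png

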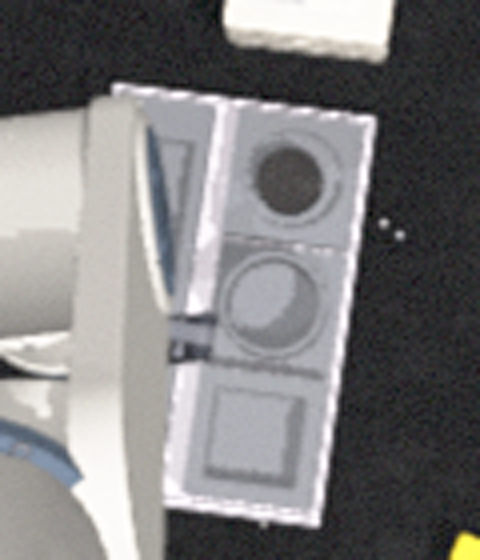

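```bash
python3 -m creep '[[[0,0,-0.005],[0.004,0.002,0.1],-1],[[0,0,-0.005],[0.004,0.002,0.18],-1],[[0,0,-0.005],[0.004,0.002,0.22],-1],[[0,0,-0.005],[0.004,0.002,0.25],-1],[[0,0,-0.005],[0.004,0.002,0.26],-1],[[0,0,-0.005],[0.004,0.002,0.26],-1],[[0,0,-0.005],[0.004,0.002,0.26],-1]]'
```

```text
clock: 12.45
tcp_pos: [0.5173, 0.0749, 0.0193]
eef_rot: [0.05, 0.999, 0.0, 0.0]
contact_force: [0.8, 0.4, -0.2]
width: 0.0191
gripper_force: 39.4
```

```bash
python3 -m creep '[[[0,0,0],[0,0,0.008],-1],[[0,0,0],[0,0,0.014],-1],[[0,0,0],[0,0,0.014],-1],[[0,0,0],[0,0,0.014],-1]]'
```

```text
clock: 12.78
tcp_pos: [0.5176, 0.075, 0.0183]
eef_rot: [0.05, 0.999, 0.0, 0.001]
contact_force: [-6.8, -2.3, 28.6]
width: 0.0193
gripper_force: 42.6
```

```bash
python3 -m creep '[[[0,0,0],[0,0,-0.012],-1],[[0,0,0],[0,0,-0.012],-0.1],[[0,0,0],[0,0,-0.012],-0.1],[[0,0,0],[0,0,-0.012],-0.1],[[0,0,0],[0,0,-0.1],-0.1],[[0,0,0],[0,0,-0.4],0.4],[[0,0,0],[0,0,-0.8],0.4],[[0,0,0],[0,0,-0.8],0.4],[[0,0,0],[0,0,-0.8],0.4],[[0,0,0],[0,0,-0.8],0.4]]';  python3 - <<'E'
from h import *
s=bot.observe(); go([.45,.24,.17],-.1-np.pi/2,s)
E
```

```text
clock: 13.62
tcp_pos: [0.5195, 0.0752, 0.1802]
eef_rot: [0.05, 0.999, 0.001, 0.004]
contact_force: [0.9, 0.4, -0.5]
width: 0.0597
gripper_force: 0.0
shift [0.428 0.785 0.049] turn z 0.0 tilt fix xy [0.0011 0.0047] yaw 3.042 j6 -1.33 tcp [0.5195 0.0752 0.1802]
```

```bash
python3 -m creep '[[[0,0,0],[-0.3,0.97,0],0.4],[[0,0,0],[-0.3,0.97,0],0.4],[[0,0,0],[-0.3,0.97,0],0.4],[[0,0,0],[-0.3,0.97,0],0.4],[[0,0,0],[-0.3,0.97,0],0.4],[[0,0,0],[-0.3,0.97,0],0.4],[[0,0,0],[-0.3,0.97,0],0.4],[[0,0,0],[-0.3,0.97,0],0.4],[[0,0,0],[-0.3,0.97,0],0.4],[[0,0,0],[-0.3,0.97,0],0.4]]';  python3 - <<'E'
from h import *
s=bot.observe(); k=cam("wrist",s);im=bot.capture("wrist");t=bot.capture("top")
cv2.imwrite("pics/t3raw.png",t[:,:,::-1]);cv2.imwrite("pics/w7raw.png",im[:,:,::-1])
u,v=map(int,pix(k,(.491,.278,.034)));print(u,v,s['tcp_pos'])
x,y=np.clip(u-60,0,520),np.clip(v-60,0,360); print(x,y)
a=crop(im,x,y,120,120,3.3,.35); b=crop(t,235,160,110,110,3.6,.8)
cv2.imwrite("pics/w7.png",np.hstack([a[:396],b[:396]]))
np.save("s7.npy",np.r_[s['tcp_pos'],s['eef_rot']])
E
```

```text
clock: 14.45
tcp_pos: [0.5952, 0.2606, 0.1754]
eef_rot: [0.05, 0.999, -0.0, -0.0]
contact_force: [-1.0, -0.0, -0.7]
width: 0.06
gripper_force: 0.0
326 86 [0.59522843 0.26061025 0.17544298]
266 26
```

View pics/w7.png

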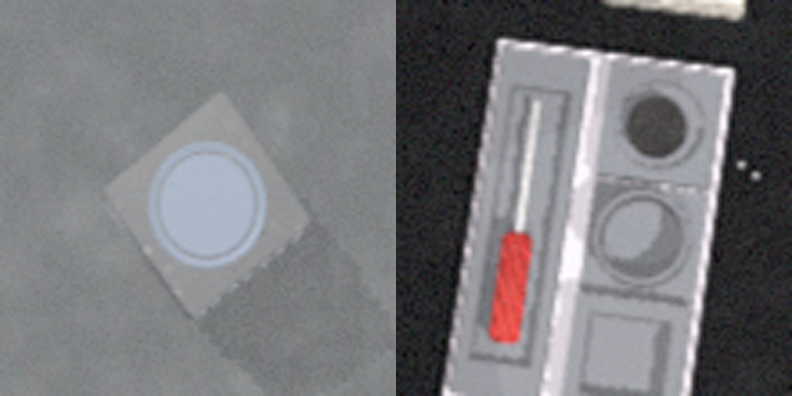

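The driver lies in the trough, handle centred. The cube's top face has corners (222,92), (310,218), (195,318), (105,188) in the crop.

```bash
python3 - <<'E'
from h import *
a=np.load("s7.npy"); k=cam("wrist",dict(tcp_pos=a[:3],eef_rot=a[3:]))
P=np.array([ray(k,266+x/3.3,26+y/3.3,.034) for x,y in [(222,92),(310,218),(195,318),(105,188)]])
c=P.mean(0);print(P,c)
for i in range(4):
    d=P[(i+1)%4]-P[i]; print(np.linalg.norm(d),np.degrees(np.arctan2(d[1],d[0]))%90)
print(ray(k,266+208/3.3,26+205/3.3,.034))
go([c[0],c[1],.1],np.deg2rad(np.mean([np.degrees(np.arctan2(*(P[(i+1)%4]-P[i])[[1,0]]))%90 for i in range(4)])))
E
```

```text
[[0.46992474 0.28453425 0.034     ]
 [0.49688421 0.30164676 0.034     ]
 [0.51518034 0.27441961 0.034     ]
 [0.48625499 0.2573456  0.034     ]] [0.49206107 0.27948655 0.034     ]
0.031931967915284847 32.40530717965338
0.032803441809458246 33.90036761489119
0.03358865665108099 30.552443862761635
0.03171592835286141 30.990180318619196
[0.49196857 0.27949551 0.034     ]
shift [0.524 0.041 0.38 ] turn z 0.581 tilt fix xy [-0.0001 -0.0001] yaw 3.041 j6 -1.06 tcp [0.5956 0.2609 0.1759]
```

```bash
python3 -m creep '[[[0,0,-0.07],[0.2,0.02,0.1],0.4],[[0,0,-0.14],[0.4,0.04,0.2],0.4],[[0,0,-0.21],[0.524,0.041,0.38],0.4],[[0,0,-0.28],[0.524,0.041,0.38],0.4],[[0,0,-0.35],[0.524,0.041,0.38],0.4],[[0,0,-0.42],[0.524,0.041,0.38],0.4],[[0,0,-0.42],[0.524,0.041,0.38],0.4],[[0,0,-0.42],[0.524,0.041,0.38],0.4],[[0,0,-0.42],[0.524,0.041,0.38],0.4],[[0,0,-0.42],[0.524,0.041,0.38],0.4]]';  python3 - <<'E'
from h import *
go([.492,.279,.013],np.deg2rad(122))
E
```

```text
clock: 15.38
tcp_pos: [0.4926, 0.2803, 0.1002]
eef_rot: [-0.275, 0.961, 0.0, 0.0]
contact_force: [-0.5, 0.3, 0.2]
width: 0.0596
gripper_force: 0.0
shift [ 0.006 -0.004  0.436] turn z -0.001 tilt fix xy [-0.      0.0003] yaw -2.584 j6 -1.61 tcp [0.4926 0.2803 0.1002]
```

```bash
python3 -m creep '[[[0,0,0],[0.006,-0.004,0.15],0.4],[[0,0,0],[0.006,-0.004,0.3],0.4],[[0,0,0],[0.006,-0.004,0.4],0.4],[[0,0,0],[0.006,-0.004,0.436],0.4],[[0,0,0],[0.006,-0.004,0.436],0.4],[[0,0,0],[0.006,-0.004,0.436],0.4],[[0,0,0],[0.006,-0.004,0.436],-1],[[0,0,0],[0.006,-0.004,0.436],-1],[[0,0,0],[0.006,-0.004,0.436],-1],[[0,0,0],[0.006,-0.004,0.436],-1],[[0,0,0],[0.006,-0.004,0.436],-1],[[0,0,0],[0.006,-0.004,0.436],-1]]' 40;  python3 -m creep '[[[0,0,0],[0,0,-0.15],-1],[[0,0,0],[0,0,-0.35],-1],[[0,0,0],[0,0,-0.5],-1],[[0,0,0],[0,0,-0.5],-1],[[0,0,0],[0,0,-0.5],-1],[[0,0,0],[0,0,-0.5],-1]]';  python3 - <<'E'
from h import *
go([.4694,-.0036,.113],-.1-np.pi/2)
E
```

```text
clock: 16.38
tcp_pos: [0.4928, 0.2798, 0.0143]
eef_rot: [-0.276, 0.961, 0.0, 0.001]
contact_force: [-0.2, -1.0, 7.6]
width: 0.0333
gripper_force: 40.5
clock: 16.88
tcp_pos: [0.4915, 0.2791, 0.1129]
eef_rot: [-0.276, 0.961, 0.0, 0.0]
contact_force: [-0.1, -0.5, -0.3]
width: 0.0329
gripper_force: 40.1
shift [ 8.450e-01 -1.139e+00 -1.000e-03] turn z 0.42 tilt fix xy [-0.      0.0003] yaw -2.581 j6 -1.62 tcp [0.4915 0.2791 0.1129]
```

```bash
python3 -m creep '[[[0,0,0.07],[0.14,-0.2,0],-1],[[0,0,0.14],[0.3,-0.4,0],-1],[[0,0,0.21],[0.45,-0.6,0],-1],[[0,0,0.28],[0.6,-0.8,0],-1],[[0,0,0.35],[0.75,-0.95,0],-1],[[0,0,0.42],[0.84,-1,0],-1],[[0,0,0.42],[0.84,-1,0],-1],[[0,0,0.42],[0.84,-1,0],-1],[[0,0,0.42],[0.84,-1,0],-1],[[0,0,0.42],[0.84,-1,0],-1],[[0,0,0.42],[0.84,-1,0],-1]]';  python3 - <<'E'
from h import *
go([.4705,-.004,.02],-.1-np.pi/2)
E
```

```text
clock: 17.8
tcp_pos: [0.456, 0.0216, 0.1124]
eef_rot: [0.049, 0.999, 0.0, -0.0]
contact_force: [-0.2, 1.1, -0.5]
width: 0.0331
gripper_force: 40.2
shift [-0.085 -0.12   0.462] turn z 0.001 tilt fix xy [ 0.0001 -0.0002] yaw 3.044 j6 -1.43 tcp [0.456  0.0216 0.1124]
```

```bash
python3 -m creep '[[[0,0,0],[-0.085,-0.12,0],-1],[[0,0,0],[-0.085,-0.12,0.1],-1],[[0,0,0],[-0.085,-0.12,0.25],-1],[[0,0,0],[-0.085,-0.12,0.35],-1],[[0,0,0],[-0.085,-0.12,0.4],-1],[[0,0,0],[-0.085,-0.12,0.43],-1],[[0,0,0],[-0.085,-0.12,0.447],-1],[[0,0,0],[-0.085,-0.12,0.447],-1],[[0,0,0],[-0.085,-0.12,0.447],-1]]'
```

```text
clock: 18.55
tcp_pos: [0.4708, -0.0048, 0.0239]
eef_rot: [0.049, 0.999, 0.0, 0.001]
contact_force: [-0.4, 0.5, -0.4]
width: 0.0332
gripper_force: 40.3
```

Inside the pocket with no contact yet. Lower 3 mm and release.

```bash
python3 -m creep '[[[0,0,0],[0,0,0.008],-1],[[0,0,0],[0,0,0.014],-1],[[0,0,0],[0,0,0.014],-1],[[0,0,0],[0,0,0.014],-1]]'; python3 -m creep '[[[0,0,0],[0,0,0],0.1],[[0,0,0],[0,0,0],0.1],[[0,0,0],[0,0,0],0.1],[[0,0,0],[0,0,-0.1],0.1],[[0,0,0],[0,0,-0.4],0.4],[[0,0,0],[0,0,-0.7],0.4],[[0,0,0],[0,0,-0.7],0.4],[[0,0,0],[0,0,-0.7],0.4],[[0,0,0],[0,0,-0.7],0.4]]'; python3 - <<'E'
from h import *
go([.4925,-.251,.15],-.1-np.pi/2)
E
```

```text
clock: 18.88
tcp_pos: [0.4703, -0.0051, 0.0208]
eef_rot: [0.05, 0.999, 0.0, 0.0]
contact_force: [0.2, 0.4, -0.5]
width: 0.0336
gripper_force: 40.3
clock: 19.63
tcp_pos: [0.4718, -0.0051, 0.1628]
eef_rot: [0.05, 0.999, 0.0, 0.003]
contact_force: [-1.0, -0.1, -0.3]
width: 0.0599
gripper_force: 0.0
shift [-0.225 -1.213  0.064] turn z 0.0 tilt fix xy [0.0003 0.0033] yaw 3.042 j6 -1.49 tcp [ 0.4718 -0.0051  0.1628]
```

```bash
python3 -m creep '[[[0,0,0],[-0.15,-0.8,0],0.4],[[0,0,0],[-0.225,-1,0],0.4],[[0,0,0],[-0.225,-1,0],0.4],[[0,0,0],[-0.225,-1,0],0.4],[[0,0,0],[-0.225,-1,0],0.4],[[0,0,0],[-0.225,-1,0],0.4],[[0,0,0],[-0.225,-1,0],0.4],[[0,0,0],[-0.225,-1,0],0.4]]';  python3 -m creep '[[[0,0,0],[0,-0.21,0],0.4],[[0,0,0],[0,-0.21,0],0.4],[[0,0,0],[0,-0.21,0],0.4],[[0,0,0],[0,-0.21,0],0.4]]'; python3 - <<'E'
from h import *
s=bot.observe(); go([.4925,-.251,.042],-.1-np.pi/2,s); k=cam("wrist",s)
im=bot.capture("wrist"); a=crop(im,160,180,320,240,1.2,.5)
pts=np.array([pix(k,(.4925+.019*np.cos(t),-.251+.019*np.sin(t),.064)) for t in np.linspace(0,6.283,60)])
cv2.polylines(a,[((pts-[160,180])*1.2).astype(np.int32)],True,(0,0,255),1)
t=bot.capture("top"); b=crop(t,245,170,90,72,4,.8)
cv2.imwrite("pics/w8.png",np.hstack([a,b[:288]]))
print(ray(cam("top"),180/4+150,503/4+170,.024))
E
```

```text
clock: 20.3
tcp_pos: [0.4939, -0.208, 0.159]
eef_rot: [0.05, 0.999, 0.001, -0.001]
contact_force: [-0.2, 0.3, 0.2]
width: 0.0596
gripper_force: 0.0
clock: 20.63
tcp_pos: [0.4904, -0.2489, 0.1599]
eef_rot: [0.05, 0.999, 0.0, -0.001]
contact_force: [-0.3, -0.8, 0.2]
width: 0.0602
gripper_force: 0.0
shift [-0.012 -0.01   0.59 ] turn z 0.001 tilt fix xy [ 0.0006 -0.0008] yaw 3.042 j6 -1.94 tcp [ 0.4904 -0.2489  0.1599]
[0.37722286 0.23896515 0.024     ]
```

View pics/w8.png

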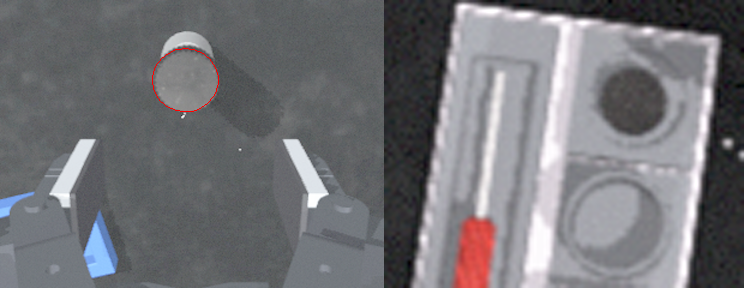

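The case matches the predicted circle. Descend and grip by its screw cap.

```bash
python3 -m creep '[[[0,0,0],[-0.01,0.01,0.15],0.4],[[0,0,0],[-0.01,0.01,0.3],0.4],[[0,0,0],[-0.01,0.01,0.45],0.4],[[0,0,0],[-0.01,0.01,0.55],0.4],[[0,0,0],[-0.01,0.01,0.597],0.4],[[0,0,0],[-0.01,0.01,0.597],0.4],[[0,0,0],[-0.01,0.01,0.597],-1],[[0,0,0],[-0.01,0.01,0.597],-1],[[0,0,0],[-0.01,0.01,0.597],-1],[[0,0,0],[-0.01,0.01,0.597],-1],[[0,0,0],[-0.01,0.01,0.597],-1],[[0,0,0],[-0.01,0.01,0.597],-1]]' 45;  python3 -m creep '[[[0,0,0],[0,0,-0.05],-1],[[0,0,0],[0,0,-0.15],-1],[[0,0,0],[0,0,-0.3],-1],[[0,0,0],[0,0,-0.45],-1],[[0,0,0],[0,0,-0.45],-1],[[0,0,0],[0,0,-0.45],-1]]';  python3 - <<'E'
from h import *
go([.549,-.0118,.131],-.1-np.pi/2)
k=cam("top")
print(ray(k,245+(384+0-384+229)/4,170+224/4,.03)) # cup rim centre as seen in t crop
E
```

```text
clock: 21.73
tcp_pos: [0.4941, -0.2489, 0.0425]
eef_rot: [0.05, 0.999, -0.0, 0.001]
contact_force: [-0.1, 0.7, 7.6]
width: 0.0362
gripper_force: 45.6
clock: 22.23
tcp_pos: [0.4942, -0.2492, 0.1334]
eef_rot: [0.05, 0.999, -0.001, 0.002]
contact_force: [-0.4, 0.5, -1.2]
width: 0.0362
gripper_force: 45.6
shift [-0.155  1.209  0.011] turn z 0.0 tilt fix xy [-0.001   0.0025] yaw 3.042 j6 -1.94 tcp [ 0.4942 -0.2492  0.1334]
[ 0.54856409 -0.00964369  0.03      ]
```

```bash
python3 -m creep '[[[0,0,0],[-0.03,0.15,0],-1],[[0,0,0],[-0.06,0.3,0],-1],[[0,0,0],[-0.09,0.45,0],-1],[[0,0,0],[-0.12,0.6,0],-1],[[0,0,0],[-0.14,0.75,0],-1],[[0,0,0],[-0.155,0.9,0],-1],[[0,0,0],[-0.155,1,0],-1],[[0,0,0],[-0.155,1,0],-1],[[0,0,0],[-0.155,1,0],-1],[[0,0,0],[-0.155,1,0],-1]]'; python3 -m creep '[[[0,0,0],[-0.005,0.15,0],-1],[[0,0,0],[-0.005,0.213,0],-1],[[0,0,0],[-0.005,0.213,0.05],-1],[[0,0,0],[-0.005,0.213,0.1],-1],[[0,0,0],[-0.005,0.213,0.1],-1],[[0,0,0],[-0.005,0.213,0.1],-1],[[0,0,0],[-0.005,0.213,0.1],-1]]'; python3 - <<'E'
from h import *
go([.550,-.011,.053],-.1-np.pi/2)
E
```

```text
clock: 23.07
tcp_pos: [0.5431, -0.0529, 0.1303]
eef_rot: [0.05, 0.999, -0.0, -0.001]
contact_force: [-0.2, -0.4, -1.5]
width: 0.0366
gripper_force: 45.8
clock: 23.65
tcp_pos: [0.5488, -0.0112, 0.1107]
eef_rot: [0.05, 0.999, -0.0, -0.0]
contact_force: [-0.5, -0.3, -1.8]
width: 0.0364
gripper_force: 45.8
shift [-0.006  0.001  0.289] turn z -0.0 tilt fix xy [-0.0001 -0.0005] yaw 3.041 j6 -1.49 tcp [ 0.5488 -0.0112  0.1107]
```

```bash
python3 -m creep '[[[0,0,0],[-0.004,0,0.06],-1],[[0,0,0],[-0.004,0,0.12],-1],[[0,0,0],[-0.004,0,0.18],-1],[[0,0,0],[-0.004,0,0.23],-1],[[0,0,0],[-0.004,0,0.26],-1],[[0,0,0],[-0.004,0,0.28],-1],[[0,0,0],[-0.004,0,0.29],-1],[[0,0,0],[-0.004,0,0.29],-1],[[0,0,0],[-0.004,0,0.29],-1]]'; python3 -m creep '[[[0,0,0],[0,0,0.005],-1],[[0,0,0],[0,0,0.008],-1],[[0,0,0],[0,0,0.008],-1],[[0,0,0],[0,0,0.008],-1]]'
```

```text
clock: 24.4
tcp_pos: [0.5501, -0.0104, 0.0533]
eef_rot: [0.05, 0.999, 0.0, 0.0]
contact_force: [0.6, -0.0, -0.9]
width: 0.0364
gripper_force: 45.8
clock: 24.73
tcp_pos: [0.55, -0.0104, 0.0517]
eef_rot: [0.05, 0.999, 0.0, 0.0]
contact_force: [-0.1, -0.1, -0.8]
width: 0.0361
gripper_force: 45.8
```

```bash
python3 -m creep '[[[0,0,0],[0,0,0.005],-1],[[0,0,0],[0,0,0.009],-1],[[0,0,0],[0,0,0.009],-1],[[0,0,0],[0,0,0.009],-1]]'; python3 -m creep '[[[0,0,0],[0,0,0],-0.1],[[0,0,0],[0,0,0],0],[[0,0,0],[0,0,0],0.1],[[0,0,0],[0,0,0],0.3],[[0,0,0],[0,0,0],0.4],[[0,0,0],[0,0,-0.1],0.4],[[0,0,0],[0,0,-0.3],0.4],[[0,0,0],[0,0,-0.6],0.4],[[0,0,0],[0,0,-0.6],0.4],[[0,0,0],[0,0,-0.6],0.4]]'; python3 -m creep '[[[0,0,0],[0.2,-0.6,-0.2],0.4],[[0,0,0],[0.2,-1,-0.2],0.4],[[0,0,0],[0.2,-1,-0.2],0.4],[[0,0,0],[0.2,-1,-0.2],0.4],[[0,0,0],[0.2,-1,-0.2],0.4],[[0,0,0],[0.2,-1,-0.2],0.4],[[0,0,0],[0.2,-1,-0.2],0.4],[[0,0,0],[0.2,-1,-0.2],0.4]]'
python3 - <<'E'
from h import *
t=bot.capture("top"); cv2.imwrite("pics/t4raw.png",t[:,:,::-1])
k=cam("top")
b=crop(t,235,160,110,130,4,.7); a=crop(t,155,180,80,130,4,.7)
def cir(P,r,im=b,o=(235,160)):
    pts=np.array([pix(k,(P[0]+r*np.cos(q),P[1]+r*np.sin(q),P[2])) for q in np.linspace(0,6.283,50)])
    cv2.polylines(im,[((pts-o)*4).astype(np.int32)],True,(0,0,255),1)
cir((.549,-.0118,.072),.019);cir((.6286,-.02,.021),.0205);cir((.4705,-.004,.04),.012)
cir((.3772,.239,.024),.0225,a,(155,180))
cv2.imwrite("pics/t4.png",np.hstack([a,b]))
E
```

```text
clock: 25.07
tcp_pos: [0.5504, -0.0105, 0.0505]
eef_rot: [0.05, 0.999, -0.0, 0.001]
contact_force: [-2.4, -1.0, 8.5]
width: 0.0362
gripper_force: 46.8
clock: 25.9
tcp_pos: [0.5528, -0.0105, 0.1746]
eef_rot: [0.05, 0.999, 0.0, 0.004]
contact_force: [0.7, 0.9, -0.3]
width: 0.0598
gripper_force: 0.0
clock: 26.57
tcp_pos: [0.4897, -0.2052, 0.2089]
eef_rot: [0.05, 0.999, 0.0, -0.001]
contact_force: [0.6, 0.7, -0.1]
width: 0.0599
gripper_force: 0.0
```

View pics/t4.png

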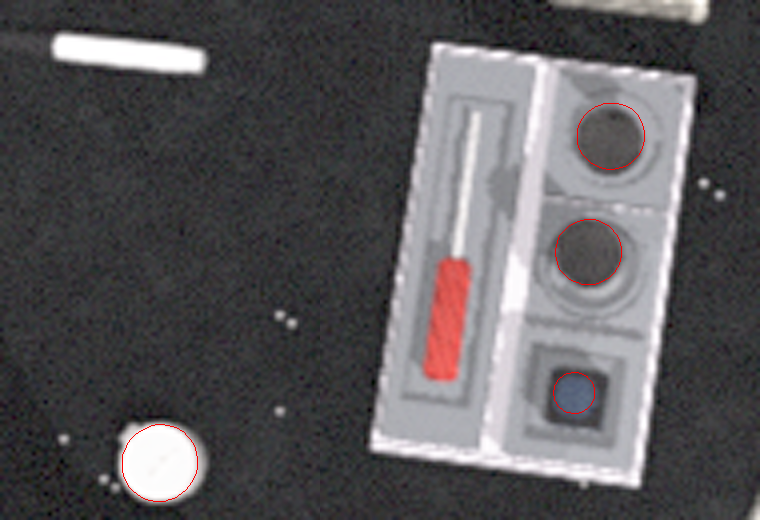

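All four parts sit in their holders, with the projected circles matching to 1–2 mm. The counter is where it was, and so is the marker.

```bash
python3 -c "
from rig import bot
print(bot.sign_off())"
```

```text
the job is handed in; nothing more can be done
None
```

I put the cube, objective case, dust cap and driver in their holders, left the counter and marker where they were, and handed the job in; the last camera view agreed, but sign-off returned no verdict.

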